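# Refit the bayonet cartridges and connector module of a filter manifold

## Robot

A 6-joint arm with a two-finger parallel gripper is mounted at the origin on a cart in front of the work surface, level with it; the furniture and walls round the work are solid. World frame = base frame: x ahead of the robot, y to its left, z up, the work surface at z = 0. Lengths are in m, angles in rad, forces in N, time in s.
With the tool pointing down it reaches from about 0.35 to 0.975 m from the base axis. Payload 4.9 kg.
Tool frame: the origin (TCP) lies at the very end of the fingers, on their centre line; the grasp point (between the pads) lies 19 mm behind it; z points along the fingers, y is the line along which they close (so a half turn about z gives the same grasp; the last joint's range is limited). The gripper opens to 85 mm and grips with 20 to 120 N. Pads are 22 mm wide; open, the fingers measure 114 mm over their backs; the gripper's body (76 mm by 85 mm) begins 54 mm behind the grasp point. The pads swing forward as they close: fully open they stand 13 mm farther back than shut.
Start: joints at [1.194, 0.053, 1.613, -0, 1.476, -0.119], TCP at [0.159, 0.604, 0.231] pointing down, gripper open.
Joint ranges: [-3.01, 3.01], [-1.01, 2.22], [0.06, 2.58], [-1.02, 4.17], [0.09, 2.62], [-3.14, 3.14]. Speed limits (rad/s): [2.57, 2.57, 3.14, 3.14, 3.14, 3.14].

## Interface

Orientations are given as a rotation vector (axis times angle).
In Python, from station import ctrl, imaging gives the robot as it stands.
- The arm moves only by the tool play_rows, never from a script. Its argument "series" is a list of rows, each a list of 3 entries, a list of its own where there are three numbers: the opening, from 0 (shut) to 1 (fully open), then the shift along the tool's x, y, z each as a share of 0.05 m, from -1 to 1, then the turn, a rotation vector about the tool's x, y, z each as a share of 8 degrees, from -1 to 1. In form: [[grip, [dx, dy, dz], [ax, ay, az]], ...]. A call has 1 to 8 rows; each row shifts and turns the commanded pose from where the row before left it, along the tool's axes as they then stand; what a row does not reach is not made up. A row lasts 1/8 s, in which the tool goes at most 62.5 mm and 10.7 degrees, less where a joint would pass 70% of its speed; a pose out of reach is approached as far as the arm can. A call with a number of a shift or a turn outside -1 to 1 is refused whole. A call with a gripper value outside its range is refused whole. The fingers move at their own pace and stop on an object; "force" is the grip in N (left out, the last holds). Time passes only in rows, so rows that do not move let the fingers close. It gives the time, the measured TCP pose, the force, the opening and the grip force at its end, in the units of the state.
- ctrl.get_obs(): the state, without advancing time (a new reading comes with each control period).
- imaging.get_image(name): name is "side" or "top"; returns a dict with "color" (480x640x3 uint8, blue, green, red), "fx", "fy", "cx", "cy" (pixels), "extrinsics" (4x4, takes a point from world to camera coordinates). Camera axes: x right, y down, z forward; pixel columns grow to the right and rows downward; lengths in m; the calibration is good to about 2 mm. A picture is of the moment at which its call begins. There is no depth.
- ctrl.finish_job(): hands the job in; it is judged then, once.
The state is a dict: "t": time; "q": joint angles; "dq": joint speeds; "effort": joint torques, N m; "tool_pos": TCP position; "tool_rot": TCP orientation; "contact_force": force on the tool from outside, world axes, zero at the start; "wrist_torque": the same for the moment, N m; "opening": finger opening in m; "grip_force": force on a finger pad.
Only numpy, scipy, OpenCV 4.12 (cv2) and the standard library are available. Lean on these libraries where they do the work, as an engineer would, in place of code of your own. Each camera call takes 0.05 s, during which the arm holds its last target. There are 200 camera calls.

## Task

Refit the compressed-air filter manifold on the bench: lift its hinged cover right back until it rests on its stop, and leave it open. Then fit every bayonet cartridge that stands on the bench into a free port of its own - push it down against the spring and turn it a quarter-turn clockwise as far as it goes, so that it stays locked - and press the green connector module fully home, flush in its rectangular recess. Leave the bearing, tape roll, flange and ball valve on the bench where they are.

Things in the scene. Friction and masses are not known exactly. Their poses are not given: they have to be found in the camera images.
- manifold: fixed grey filter manifold, a flat box 160 (x) x 390 (y) x 60 mm high; aluminium deck on top at 60 mm. Origin: centre of its underside; x towards its hinge side (away from the robot), y along its length, z up. In the deck, in a row along y, 90 mm apart: three bayonet ports (black rings: port0, port1, port2) and one rectangular recess. Under its blue cover at the start
- port0 (a point): centre of the first port's mouth, on the deck top. All ports are alike: bore 52 mm diameter with two notches 17 mm wide opposite each other on the line along the manifold's x (white marks); a cartridge enters with its lugs over the notches (within 4 degrees). In the bore a spring plate (0.5 N per mm) stands 2 mm below the deck top; it carries a cartridge's weight, lugs still in the notches
- port1 (a point): the second port, as port0. Pushed down with about 7 N until its white flange meets the deck (underside 19 mm below the deck top), a cartridge has its lugs below the 8 mm thick lip and turns 85 degrees clockwise (seen from above) to a fixed stop, lugs at the red marks along the manifold's y. It cannot turn the other way from the notches
- port2 (a point): the third port, as port0. Let go after the turn, a cartridge is lifted 5 mm by the spring until its lugs bear on the underside of the lip: underside 14 mm below the deck top, flange 5 mm above the deck. That is locked. Not turned, it springs back to about 4 to 7 mm below the deck top
- recess (a point): centre of the mouth of the rectangular recess, on the deck top, 90 mm beyond port2: 64 mm along the manifold's x, 48 mm along y, 30 mm deep with a flat floor
- cover (a joint): hinge of the blue cover (160 x 390 x 5 mm, 0.4 kg), rad: 0 shut over the deck, 1.9 on its stop, leaning back past the upright. It falls shut if let go before it is upright and falls back on its stop beyond that (1.57)
- cover_handle (a point): middle of the round steel bar (12 mm thick, 110 mm long, along the manifold's y) of the cover's U handle, which stands 50 mm out from the cover's front edge in the cover's plane; moves with the cover. 210 mm from the hinge axis
- cover_hinge (a point): middle of the cover's hinge axis, which lies along the manifold's y at the rear upper edge, 66 mm above the bench
- cartridge0: loose filter cartridge, 67 mm tall, 0.18 kg. Aluminium neck 48 mm diameter, 19 mm tall, with two lugs (12 mm wide, 6 mm thick, 64 mm over their tips) at its foot; white ribbed flange 62 mm diameter, 19 to 33 mm up; orange grip wing 52 x 20 mm, 33 to 67 mm up. Origin: centre of its underside, z up. Lugs and wing both lie along its x; the same after half a turn
- cartridge1: a second cartridge, as cartridge0. Two or three of the three cartridges are there, each standing upright on the bench beside the manifold; the other is absent
- cartridge2: a third cartridge, as cartridge0
- module: loose green connector module, 60 (x) x 44 (y) x 30 mm block, 0.15 kg, with a black grip rib 44 (x) x 20 (y) mm, 34 mm tall on top (64 mm in all). Origin at the centre of its underside, z up. It goes into the recess with its x along the manifold's x (either way round); fully home its green top is flush with the deck
- bearing: bystander: steel ball bearing, 72 mm diameter, 16 mm thick, lying flat in front of the manifold; origin at its underside
- tape_roll: bystander: black roll of tape, 69 mm diameter, 19 mm tall; origin at its underside
- flange: bystander: grey pipe flange, 110 mm diameter, 35 mm tall, at the right; origin at its underside
- ball_valve: bystander: brass ball valve with red handle, 146 mm long, 69 mm tall, at the far left; origin at its underside

How it is judged:
On the way:
1. the cover is lifted back onto its stop (value of joint cover above 1.85 rad), for 0.3 s.
At the end, for the whole second after the job is handed in: Cover on its stop (over 1.85 rad). Each cartridge in a port (6 mm), underside over 8.5 mm below deck top, lugs within 0.3 rad of manifold y, upright. Module in recess (7 mm), top at most 2.5 mm proud, level within 0.07 rad. All at rest; the four bystanders within 4 cm of their places (value of joint cover above 1.85 rad and (horizontal distance between cartridge0 and port0 below 0.006 m or horizontal distance between cartridge0 and port1 below 0.006 m or horizontal distance between cartridge0 and port2 below 0.006 m) and z of cartridge0 in the frame of manifold between 0.036 and 0.0515 m and angle between the x axis of each of cartridge0, cartridge1, cartridge2 and the y axis of manifold, either way round below 0.3 rad and angle between each of cartridge0, cartridge1, cartridge2's own z axis and vertical below 0.12 rad and linear speed of each of cartridge0, cartridge1, cartridge2, module below 0.02 m/s and (horizontal distance between cartridge1 and port0 below 0.006 m or horizontal distance between cartridge1 and port1 below 0.006 m or horizontal distance between cartridge1 and port2 below 0.006 m) and z of cartridge1 in the frame of manifold between 0.036 and 0.0515 m and (horizontal distance between cartridge2 and port0 below 0.006 m or horizontal distance between cartridge2 and port1 below 0.006 m or horizontal distance between cartridge2 and port2 below 0.006 m) and z of cartridge2 in the frame of manifold between 0.036 and 0.0515 m and horizontal distance between module and recess below 0.007 m and z of module in the frame of manifold below 0.0325 m and angle between module's own z axis and vertical below 0.07 rad); the robot touches nothing.
It fails at once if the bearing is pushed more than 4 cm away (distance of bearing from where it was at the start of the episode above 0.04 m).
It fails at once if the tape roll is pushed more than 4 cm away (distance of tape_roll from where it was at the start of the episode above 0.04 m).
It fails at once if the flange is pushed more than 4 cm away (distance of flange from where it was at the start of the episode above 0.04 m).
It fails at once if the ball valve is pushed more than 4 cm away (distance of ball_valve from where it was at the start of the episode above 0.04 m).
Of cartridge0, cartridge1, cartridge2 only 2 to 3 are there at a start; the rules pass over those that are not, and their reading is None.
At some moment in a run one of cartridge0, cartridge1, cartridge2, module may be knocked a few centimetres aside while the robot is not near it.
Once in a run the grip may slacken for a moment while it holds something.
It also fails if it takes over 210 s, if anything falls off the work surface, if the arm or the gripper's body presses on something with over 40 N, if the wrist force passes 120 N, or if a joint passes its speed limit or range.

## Working session

There is one attempt and no reset: what is moved stays moved. The work goes in short steps, Python scripts to look and compute and a tool call to move; the robot and the scene stay as the last step left them, time stands still between calls to the robot, and variables do not carry over. Pictures are saved under pics/ and viewed, at most 14 in all, crops included, and the job is handed in when it is done.

Besides the shell and the picture viewer there is one more tool, called after "Request:" as name([rows], argument=value, ...), one row to a line, values as JSON. play_rows: Moves the arm, as the interface text tells. Shift numbers are shares of 0.05 m and turn numbers shares of 8 degrees, none past 1 either way. Its arguments: {"type":"object","properties":{"series":{"type":"array"},"force":{"type":"number"}},"required":["series"]}

```bash
ls; mkdir -p pics
cat > h.py <<'E'
import numpy as np, cv2
from station import ctrl, imaging
def shot(n,f=None):
    d=imaging.get_image(n)
    if f: cv2.imwrite('pics/'+f,d['color'])
    return d
def cast(d,u,v,z):
    E=np.array(d['extrinsics']);R=E[:3,:3];t=E[:3,3];c=-R.T@t
    r=R.T@np.array([(u-d['cx'])/d['fx'],(v-d['cy'])/d['fy'],1]);return c+r*(z-c[2])/r[2]
def proj(d,p):
    E=np.array(d['extrinsics']);q=E[:3,:3]@np.array(p)+E[:3,3];return d['fx']*q[0]/q[2]+d['cx'],d['fy']*q[1]/q[2]+d['cy']
E
python3 - <<'E'
from h import *
o=ctrl.get_obs();print(o)
for n in('top','side'):
    d=shot(n,n+'0.png');E=np.array(d['extrinsics']);print(n,d['fx'],-E[:3,:3].T@E[:3,3],E[:3,:3].round(2).tolist())
E
```

```text
pics
{'t': 0.0, 'q': array([ 1.19397880e+00,  5.33386263e-02,  1.61431986e+00, -2.01025065e-05,
        1.47594990e+00, -1.18961623e-01]), 'dq': array([-0.00056955, -0.00055691, -0.00064858, -0.00059792,  0.00092935,
        0.00204853]), 'effort': array([ 8.32165347e-05, -3.93668890e+01, -3.70181179e+01, -1.49531393e-04,
        6.68260807e-03,  1.27843037e-06]), 'tool_pos': array([0.15913175, 0.60376028, 0.23005885]), 'tool_rot': array([-4.03853640e-01, -3.11504603e+00,  3.07676399e-03]), 'contact_force': array([ 0.25167571, -1.12310939,  0.39990382]), 'wrist_torque': array([ 0.03853485, -0.04654325, -0.00842524]), 'grip_force': 0.0, 'opening': 0.0854881821282923}
top 440.82718770104333 [0.357531   0.09496627 1.1898694 ] [[-0.02, -1.0, 0.0], [-0.98, 0.02, -0.17], [0.17, -0.01, -0.98]]
side 617.4036846364368 [-0.30927562 -1.29155334  0.90737164] [[0.84, -0.54, -0.02], [-0.26, -0.38, -0.89], [0.47, 0.75, -0.46]]
```

View pics/top0.png

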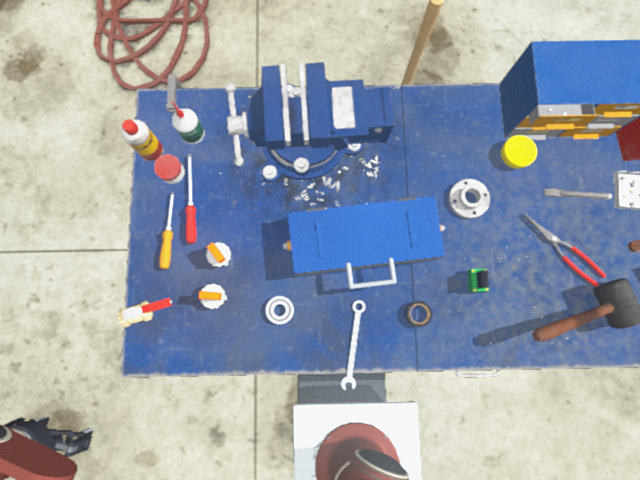

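View pics/side0.png

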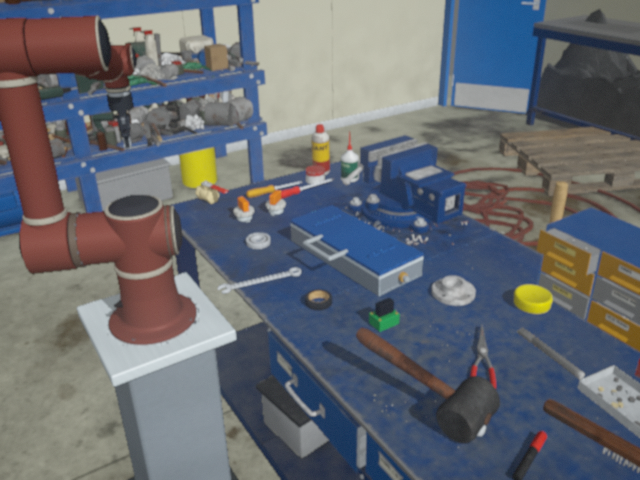

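Top view: manifold with cover centred near (366,236), handle bar (349,288)–(396,283), cartridges' orange wings at (217,254) and (211,297), module (480,280), bearing (279,310), tape (419,314), flange (469,198). There are two cartridges. The side view agrees.

```bash
cat >> h.py <<'E'
def blobs(d,lo,hi,z,amin=30,roi=None):
    m=cv2.inRange(cv2.cvtColor(d['color'],cv2.COLOR_BGR2HSV),lo,hi)
    if roi: k=np.zeros_like(m);x0,y0,x1,y1=roi;k[y0:y1,x0:x1]=1;m*=k
    r=[]
    for c in cv2.findContours(m,0,1)[0]:
        if cv2.contourArea(c)<amin: continue
        P=[cast(d,u,v,z)[:2] for u,v in c[:,0]]
        (cx,cy),(w,h),a=cv2.minAreaRect((np.array(P)*1000).astype(np.float32))
        b=a if w>h else a+90
        r.append((tuple(np.round(c[:,0].mean(0))),round(cx),round(cy),round(max(w,h)),round(min(w,h)),round((b+90)%180-90,1)))
    return r
E
python3 - <<'E'
from h import *
d=dict(imaging.get_image('top'))
print('orange',blobs(d,(5,150,150),(22,255,255),.067))
print('green',blobs(d,(45,120,60),(80,255,255),.03))
hsv=cv2.cvtColor(d['color'],cv2.COLOR_BGR2HSV)
print(hsv[230,340],hsv[330,250],hsv[286,370],hsv[283,481],hsv[240,270])
print('cover',blobs(d,(100,150,130),(125,255,255),.065,2000,(270,180,460,290)))
print('handle',blobs(d,(0,0,130),(180,90,255),.064,30,(335,255,405,295)))
for p in[(349,288),(396,283)]:print(cast(d,*p,.064).round(4))
s=imaging.get_image('side')
print('s orange',blobs(s,(5,150,150),(22,255,255),.05,30,(220,180,300,230)), 's green',blobs(s,(45,120,60),(80,255,255),.03))
E
```

```text
orange [((np.float64(209.0), np.float64(295.0)), 433, 366, 55, 18, 85.6), ((np.float64(216.0), np.float64(253.0)), 542, 353, 55, 18, 37.6), ((np.float64(166.0), np.float64(249.0)), 553, 483, 97, 24, -2.6), ((np.float64(586.0), np.float64(135.0)), 846, -642, 68, 12, 89.0), ((np.float64(559.0), np.float64(126.0)), 874, -572, 147, 17, 89.0), ((np.float64(617.0), np.float64(113.0)), 907, -737, 80, 15, 89.0)]
green [((np.float64(475.0), np.float64(281.0)), 462, -326, 58, 41, -1.1)]
[108 176 216] [110  97 161] [109  44 199] [111  63  69] [111 123 126]
cover [((np.float64(364.0), np.float64(234.0)), 587, -29, 404, 165, -84.4)]
handle [((np.float64(371.0), np.float64(276.0)), 481, -46, 135, 70, -85.4)]
[0.4446 0.0119 0.064 ]
[ 0.4551 -0.1086  0.064 ]
s orange [((np.float64(243.0), np.float64(204.0)), 440, 373, 104, 24, 74.5), ((np.float64(266.0), np.float64(193.0)), 541, 397, 131, 104, -68.8)] s green [((np.float64(384.0), np.float64(319.0)), 451, -354, 80, 68, -1.0)]
```

```bash
cat >> h.py <<'E'
from scipy.spatial.transform import Rotation as Ro
def down(yaw):  # tool down, tool y at world yaw (deg)
    a=np.radians(yaw);y=np.array([np.cos(a),np.sin(a),0]);z=np.array([0,0,-1.]);return Ro.from_matrix(np.c_[np.cross(y,z),y,z])
def plan(grip,*legs):  # legs: (xyz,yaw,n)
    o=ctrl.get_obs();p=np.array(o['tool_pos']);R=Ro.from_rotvec(o['tool_rot']);out=[]
    for t,yaw,n in legs:
        t=np.array(t);dv=(R.inv()*down(yaw)).as_rotvec()
        if abs(dv).max()/n>np.radians(8):print('turn too big')
        for i in range(n):
            s=R.inv().apply((t-p)/(n-i))
            dv=(R.inv()*down(yaw)).as_rotvec()/(n-i)
            s=np.round(s/.05,2);w=np.round(np.degrees(dv)/8,2)+0.
            out.append([grip,(s+0.).tolist(),w.tolist()])
            p=p+R.apply(s*.05);R=R*Ro.from_rotvec(np.radians(w*8))
    for i in range(0,len(out),8):print(str(out[i:i+8]).replace(' ',''))
    print('max',max(abs(np.array([r[1]+r[2] for r in out])).ravel()))
def st():
    o=ctrl.get_obs();R=Ro.from_rotvec(o['tool_rot']).as_matrix()
    print('t',round(o['t'],2),'p',o['tool_pos'].round(4),'yaw',round(np.degrees(np.arctan2(R[1,1],R[0,1])),1),'tilt',R[:2,2].round(3),'F',o['contact_force'].round(1),'op',round(o['opening'],4),'g',round(o['grip_force'],1),'q6',round(o['q'][5],2))
E
python3 - <<'E'
from h import *
plan(.47,([.45,-.048,.14],5.2,16))
E
```

```text
[[0.47,[-0.56,-0.7,0.11],[0.0,0.0,0.55]],[0.47,[-0.61,-0.65,0.11],[0.0,0.0,0.55]],[0.47,[-0.66,-0.6,0.11],[0.0,0.0,0.55]],[0.47,[-0.7,-0.55,0.11],[0.0,0.0,0.55]],[0.47,[-0.74,-0.49,0.12],[0.0,0.0,0.55]],[0.47,[-0.78,-0.44,0.11],[0.0,0.0,0.55]],[0.47,[-0.81,-0.37,0.12],[0.0,0.0,0.55]],[0.47,[-0.84,-0.31,0.11],[0.0,0.0,0.54]]]
[[0.47,[-0.86,-0.25,0.12],[0.0,0.0,0.55]],[0.47,[-0.87,-0.18,0.11],[0.0,0.0,0.54]],[0.47,[-0.88,-0.11,0.12],[0.0,0.0,0.55]],[0.47,[-0.89,-0.05,0.11],[0.0,0.0,0.54]],[0.47,[-0.89,0.02,0.12],[0.0,0.0,0.55]],[0.47,[-0.89,0.09,0.11],[0.0,0.0,0.54]],[0.47,[-0.88,0.16,0.12],[0.0,0.0,0.55]],[0.47,[-0.87,0.23,0.11],[0.0,0.01,0.54]]]
max 0.89
```

Request:
play_rows([
  [0.47,[-0.56,-0.7,0.11],[0,0,0.55]],
  [0.47,[-0.61,-0.65,0.11],[0,0,0.55]],
  [0.47,[-0.66,-0.6,0.11],[0,0,0.55]],
  [0.47,[-0.7,-0.55,0.11],[0,0,0.55]],
  [0.47,[-0.74,-0.49,0.12],[0,0,0.55]],
  [0.47,[-0.78,-0.44,0.11],[0,0,0.55]],
  [0.47,[-0.81,-0.37,0.12],[0,0,0.55]],
  [0.47,[-0.84,-0.31,0.11],[0,0,0.54]],
])

```text
t: 1.2
tool_pos: [0.305, 0.277, 0.186]
tool_rot: [1.328, 2.847, 0.0]
contact_force: [0.7, 0.7, 0.0]
opening: 0.0402
grip_force: 0.0
```

Request:
play_rows([
  [0.47,[-0.86,-0.25,0.12],[0,0,0.55]],
  [0.47,[-0.87,-0.18,0.11],[0,0,0.54]],
  [0.47,[-0.88,-0.11,0.12],[0,0,0.55]],
  [0.47,[-0.89,-0.05,0.11],[0,0,0.54]],
  [0.47,[-0.89,0.02,0.12],[0,0,0.55]],
  [0.47,[-0.89,0.09,0.11],[0,0,0.54]],
  [0.47,[-0.88,0.16,0.12],[0,0,0.55]],
  [0.47,[-0.87,0.23,0.11],[0,0,0.54]],
])

```text
t: 2.2
tool_pos: [0.4507, -0.0491, 0.1401]
tool_rot: [2.121, 2.317, 0.0]
contact_force: [0.1, 0.2, -0.4]
opening: 0.0404
grip_force: 0.0
```

Run:
```python
from h import *
st();d=shot('side','s1.png')
plan(.47,([.45,-.048,.045],5.2,3))
```

```text
t 2.2 p [ 0.4507 -0.0491  0.1401] yaw 5.1 tilt [0. 0.] F [ 0.1  0.2 -0.4] op 0.0404 g 0.0 q6 -0.36
[[0.47,[0.04,-0.01,0.63],[0.0,0.01,-0.02]],[0.47,[0.03,-0.01,0.63],[0.0,0.01,-0.02]],[0.47,[0.04,-0.01,0.63],[0.0,0.01,-0.01]]]
max 0.63
```

Request:
play_rows([
  [0.47,[0.04,-0.01,0.63],[0,0,0]],
  [0.47,[0.03,-0.01,0.63],[0,0,0]],
  [0.47,[0.04,-0.01,0.63],[0,0,0]],
  [0,[0,0,0],[0,0,0]],
  [0,[0,0,0],[0,0,0]],
  [0,[0,0,0],[0,0,0]],
  [0,[0,0,0],[0,0,0]],
], force=30)

```text
t: 3.12
tool_pos: [0.4527, -0.0409, 0.049]
tool_rot: [2.114, 2.316, 0.015]
contact_force: [10.3, 9.0, -2.4]
opening: 0.0108
grip_force: 29.2
```

Run:
```python
from h import *
st();d=shot('side');cv2.imwrite('pics/s2.png',cv2.resize(d['color'][150:350,230:480],None,fx=2,fy=2))
```

```text
t 3.12 p [ 0.4527 -0.0409  0.049 ] yaw 5.2 tilt [0.011 0.003] F [10.3  9.  -2.4] op 0.0108 g 29.2 q6 -0.35
```

View pics/s2.png

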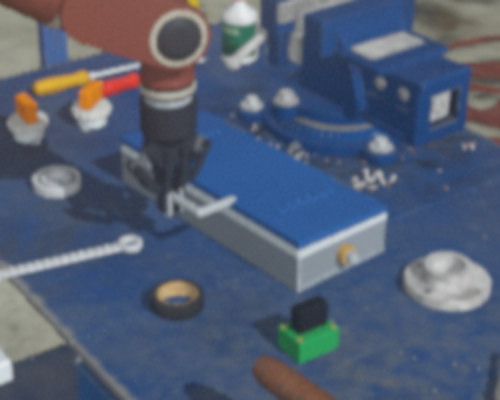

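Run:
```python
from h import *
th=np.linspace(0,1.76,17)
y=.21*(1-np.cos(th))/.05;z=-.21*np.sin(th)/.05
for a,b in zip(np.diff(y),np.diff(z)):print(round(a,2),round(b,2),end=' | ')
```

```text
0.03 -0.46 | 0.08 -0.46 | 0.13 -0.44 | 0.17 -0.43 | 0.22 -0.41 | 0.26 -0.38 | 0.3 -0.35 | 0.34 -0.31 | 0.37 -0.27 | 0.4 -0.23 | 0.42 -0.19 | 0.44 -0.14 | 0.45 -0.09 | 0.46 -0.04 | 0.46 0.01 | 0.46 0.06 |
```

Request:
play_rows([
  [0,[0,0.03,-0.46],[0,0,0]],
  [0,[0,0.08,-0.46],[0,0,0]],
  [0,[0,0.13,-0.44],[0,0,0]],
  [0,[0,0.17,-0.43],[0,0,0]],
  [0,[0,0.22,-0.41],[0,0,0]],
  [0,[0,0.26,-0.38],[0,0,0]],
  [0,[0,0.3,-0.35],[0,0,0]],
  [0,[0,0.34,-0.31],[0,0,0]],
])

```text
t: 4.18
tool_pos: [0.5276, -0.0336, 0.2036]
tool_rot: [2.115, 2.319, 0.013]
contact_force: [27.0, 2.8, -35.7]
opening: 0.011
grip_force: 29.1
```

Request:
play_rows([
  [0,[0,0.43,-0.17],[0,0,0]],
  [0,[0,0.42,-0.2],[0,0,0]],
  [0,[0,0.42,-0.17],[0,0,0]],
  [0,[0,0.44,-0.12],[0,0,0]],
])

```text
t: 4.68
tool_pos: [0.6102, -0.026, 0.2446]
tool_rot: [-2.116, -2.321, -0.004]
contact_force: [-4.3, 4.9, 6.2]
opening: 0.0113
grip_force: 32.8
```

Run:
```python
from h import *
st();d=shot('side');cv2.imwrite('pics/s3.png',cv2.resize(d['color'][50:350,230:480],None,fx=2,fy=2))
```

```text
t 4.67 p [ 0.6102 -0.026   0.2446] yaw 5.3 tilt [0.001 0.002] F [-4.3  4.9  6.2] op 0.0113 g 32.8 q6 -0.26
```

View pics/s3.png

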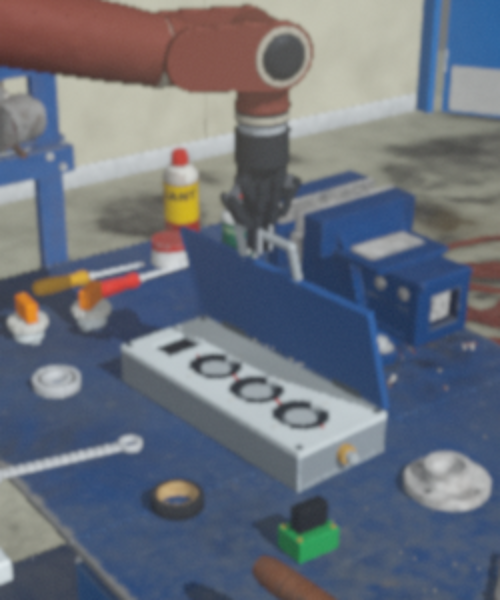

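The cover is up near 75°, the recess is at the left end and the three ports are free. I continue past upright.

Request:
play_rows([
  [0,[0,0.45,-0.09],[0,0,0]],
  [0,[0,0.46,-0.04],[0,0,0]],
  [0,[0,0.46,0.01],[0,0,0]],
  [0,[0,0.46,0.06],[0,0,0]],
  [0,[0,0.4,0.1],[0,0,0]],
  [0,[0,0,0],[0,0,0]],
])

```text
t: 5.48
tool_pos: [0.7223, -0.0156, 0.2411]
tool_rot: [2.115, 2.322, 0.006]
contact_force: [1.3, 5.4, 2.0]
opening: 0.0108
grip_force: 32.7
```

Request:
play_rows([
  [0.45,[0,0,0],[0,0,0]],
  [0.45,[0,0,0],[0,0,0]],
  [0.45,[0,0,-0.5],[0,0,0]],
  [0.45,[0,0,-1],[0,0,0]],
  [0.8,[0.9,-0.5,0],[0,0,0]],
  [0.8,[1,-0.5,0],[0,0,0]],
  [0.8,[1,-0.5,0],[0,0,0]],
  [0.8,[1,-0.5,0],[0,0,0]],
])

```text
t: 6.48
tool_pos: [0.602, 0.1683, 0.3141]
tool_rot: [2.119, 2.319, 0.0]
contact_force: [0.6, 1.2, 0.5]
opening: 0.0686
grip_force: 0.0
```

Request:
play_rows([
  [0.8,[1,-0.2,0],[0,0,0]],
  [0.8,[1,0,0],[0,0,0]],
  [0.8,[1,0,0],[0,0,0]],
  [0.8,[1,0,0],[0,0,0]],
  [0.8,[0,0,0],[0,0,0]],
])

```text
t: 7.1
tool_pos: [0.5741, 0.3681, 0.3135]
tool_rot: [-2.113, -2.324, 0.001]
contact_force: [-0.5, 0.2, -0.3]
opening: 0.0685
grip_force: 0.0
```

Run:
```python
from h import *
st();d=shot('top','t4.png');cv2.imwrite('pics/t4c.png',cv2.resize(d['color'][150:350,150:510],None,fx=2.2,fy=2.2))
print('orange',blobs(d,(5,150,150),(22,255,255),.067,30,(180,200,260,320)))
print('green',blobs(d,(45,120,60),(80,255,255),.03))
```

```text
t 7.1 p [0.5741 0.3681 0.3135] yaw 5.4 tilt [-0. -0.] F [-0.5  0.2 -0.3] op 0.0685 g 0.0 q6 0.37
orange [((np.float64(216.0), np.float64(253.0)), 542, 353, 55, 18, 37.0)]
green [((np.float64(475.0), np.float64(281.0)), 462, -326, 58, 40, -1.1)]
```

View pics/t4c.png

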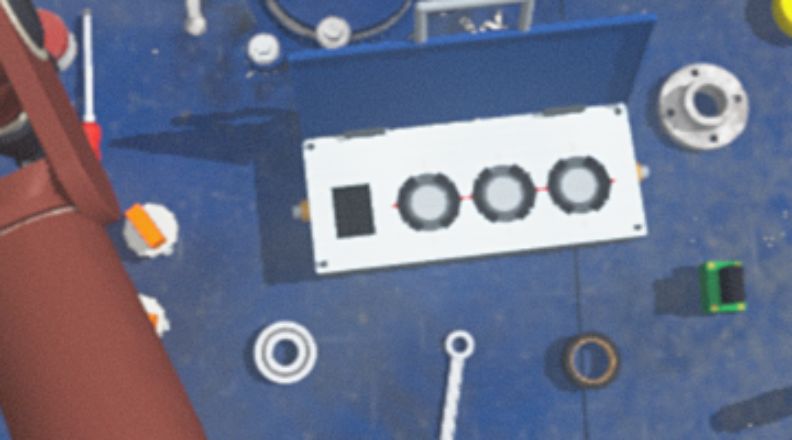

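Cover rests back; deck white quad approx crop (304,140)-(645,235), recess at (353,210), ports at (429,201),(503,193),(578,185) crop. One arm link hides cartridge 2; measure ports now.

Run:
```python
from h import *
d={k:v for k,v in shot('top').items()}
def f(lo,hi,z,a,roi):
    for b in blobs(d,lo,hi,z,a,roi):print(b)
print('deck');f((0,0,170),(180,60,255),.06,3000,(270,170,460,290))
print('recess');f((0,0,0),(180,255,110),.06,150,(295,230,325,262))
print('rings');f((0,0,0),(180,255,120),.06,150,(326,215,432,260))
print('flangeofcart');f((0,0,150),(180,50,255),.033,60,(195,235,240,275))
print('red');f((0,120,120),(6,255,255),.06,1,(320,210,435,255));f((172,80,120),(180,255,255),.06,1,(320,210,435,255))
```

```text
deck
((np.float64(364.0), np.float64(235.0)), 584, -34, 394, 164, -84.4)
recess
((np.float64(310.0), np.float64(246.0)), 557, 109, 58, 42, 5.9)
rings
flangeofcart
((np.float64(219.0), np.float64(256.0)), 544, 353, 65, 61, 0.9)
red
```

Run:
```python
from h import *
d=shot('top');im=d['color'];hs=cv2.cvtColor(im,cv2.COLOR_BGR2HSV)
C=[]
for u,v in[(345,241),(379,238),(413,234)]:
  for th in(110,150):
    m=(hs[...,2]<th);k=np.zeros_like(m);k[v-17:v+18,u-17:u+18]=1
    ys,xs=np.nonzero(m&k);P=np.array([cast(d,x,y,.06)[:2]*1000 for x,y in zip(xs,ys)],np.float32)
    e=cv2.fitEllipse(cv2.convexHull(P));print(th,len(xs),np.round(e[0],1),np.round(e[1],1),np.round(cv2.minAreaRect(P)[0],1))
g=cv2.cvtColor(im,cv2.COLOR_BGR2GRAY)
print(g[228:262,310]); print(g[246,295:327])
cv2.imwrite('pics/t5.png',cv2.resize(im[210:270,285:440],None,fx=5,fy=5,interpolation=cv2.INTER_CUBIC))
for i in(0,1,2,3):pass
q=cv2.findContours(cv2.inRange(hs,(0,0,170),(180,60,255))[170:290,270:460],0,1)[0]
q=max(q,key=cv2.contourArea)[:,0]+[270,170];P=np.array([cast(d,x,y,.06)[:2]*1000 for x,y in q],np.float32)
print(cv2.boxPoints(cv2.minAreaRect(P)).round())
```

```text
110 194 [567.1  19.5] [68.1 71.1] [567.4  19.7]
150 342 [566.2  19.8] [68.2 74.7] [566.3  19.4]
110 201 [575.4 -69.7] [67.5 71.9] [575.2 -69.5]
150 339 [575.1 -70.6] [69.3 75.2] [575.2 -70.4]
110 207 [ 584.2 -159.1] [68.9 71.4] [ 583.1 -159.2]
150 350 [ 583.7 -159.8] [70.6 74. ] [ 584.3 -160.1]
[242 240 241 243 246 234 141  68  73  72  75  77  74  72  69  78  72  74
  74  72  74  73  69  76  71  70  73  70  68 145 229 246 243 242]
[241 242 241 242 244 243 206 106  72  74  83  75  78  71  66  74  74  76
  74  73  74  74  67  84 153 235 246 244 243 244 244 244]
[[ 483.  154.]
 [ 522. -238.]
 [ 685. -222.]
 [ 646.  170.]]
```

View pics/t5.png

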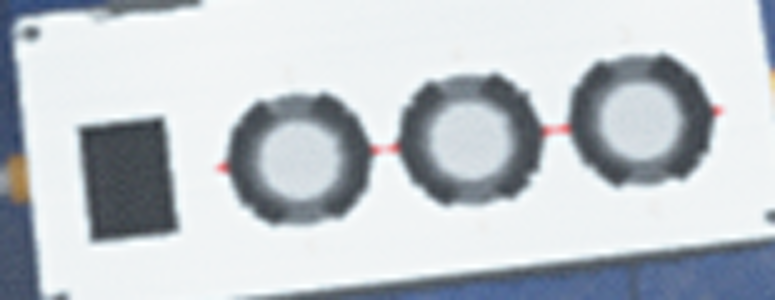

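Run:
```python
from h import *
plan(.5,([.543,.353,.12],127.2,16),([.543,.353,.039],127.2,3))
```

```text
[[0.5,[-0.01,-0.04,0.24],[0.0,0.0,-0.95]],[0.5,[-0.01,-0.04,0.24],[0.0,0.0,-0.95]],[0.5,[0.0,-0.04,0.24],[0.0,0.0,-0.95]],[0.5,[0.01,-0.04,0.24],[0.0,0.0,-0.95]],[0.5,[0.01,-0.04,0.24],[0.0,0.0,-0.95]],[0.5,[0.02,-0.04,0.24],[0.0,0.0,-0.95]],[0.5,[0.02,-0.04,0.24],[0.0,0.0,-0.96]],[0.5,[0.03,-0.03,0.24],[0.0,0.0,-0.95]]]
[[0.5,[0.03,-0.03,0.24],[0.0,0.0,-0.96]],[0.5,[0.04,-0.03,0.25],[0.0,0.0,-0.95]],[0.5,[0.04,-0.02,0.24],[0.0,0.0,-0.96]],[0.5,[0.04,-0.02,0.25],[0.0,0.0,-0.95]],[0.5,[0.04,-0.01,0.24],[0.0,0.0,-0.96]],[0.5,[0.04,0.0,0.25],[0.0,0.0,-0.95]],[0.5,[0.04,0.0,0.24],[0.0,0.0,-0.96]],[0.5,[0.05,0.01,0.25],[-0.01,0.0,-0.95]]]
[[0.5,[0.0,0.0,0.54],[0.0,0.0,0.0]],[0.5,[0.0,0.0,0.54],[0.0,0.0,0.0]],[0.5,[0.0,0.0,0.54],[0.0,0.0,0.0]]]
max 0.96
```

Request:
play_rows([
  [0.5,[-0.01,-0.04,0.24],[0,0,-0.95]],
  [0.5,[-0.01,-0.04,0.24],[0,0,-0.95]],
  [0.5,[0,-0.04,0.24],[0,0,-0.95]],
  [0.5,[0.01,-0.04,0.24],[0,0,-0.95]],
  [0.5,[0.01,-0.04,0.24],[0,0,-0.95]],
  [0.5,[0.02,-0.04,0.24],[0,0,-0.95]],
  [0.5,[0.02,-0.04,0.24],[0,0,-0.96]],
  [0.5,[0.03,-0.03,0.24],[0,0,-0.95]],
])

```text
t: 8.25
tool_pos: [0.5599, 0.3583, 0.2178]
tool_rot: [0.647, 3.074, -0.0]
contact_force: [-0.3, 0.1, 0.8]
opening: 0.0426
grip_force: 0.0
```

Request:
play_rows([
  [0.5,[0.03,-0.03,0.24],[0,0,-0.96]],
  [0.5,[0.04,-0.03,0.25],[0,0,-0.95]],
  [0.5,[0.04,-0.02,0.24],[0,0,-0.96]],
  [0.5,[0.04,-0.02,0.25],[0,0,-0.95]],
  [0.5,[0.04,-0.01,0.24],[0,0,-0.96]],
  [0.5,[0.04,0,0.25],[0,0,-0.95]],
  [0.5,[0.04,0,0.24],[0,0,-0.96]],
  [0.5,[0.05,0.01,0.25],[0,0,-0.95]],
])

```text
t: 9.25
tool_pos: [0.5434, 0.3523, 0.1199]
tool_rot: [-1.006, 2.976, -0.001]
contact_force: [-0.3, 0.3, -0.0]
opening: 0.0426
grip_force: 0.0
```

Run:
```python
from h import *
o=ctrl.get_obs();s=shot('side')
st();cv2.imwrite('pics/s6.png',cv2.resize(s['color'][100:250,190:340],None,fx=4,fy=4))
plan(.5,([.543,.353,.039],127.2,3))
```

```text
t 9.3 p [0.5421 0.3517 0.1176] yaw 127.5 tilt [-0.003 -0.002] F [-1.7 -1.  -1.5] op 0.0426 g 0.0 q6 -1.76
[[0.5,[-0.01,0.0,0.52],[0.0,-0.01,0.01]],[0.5,[-0.01,0.0,0.53],[0.0,-0.01,0.01]],[0.5,[-0.01,0.01,0.52],[0.0,0.0,0.02]]]
max 0.53
```

View pics/s6.png

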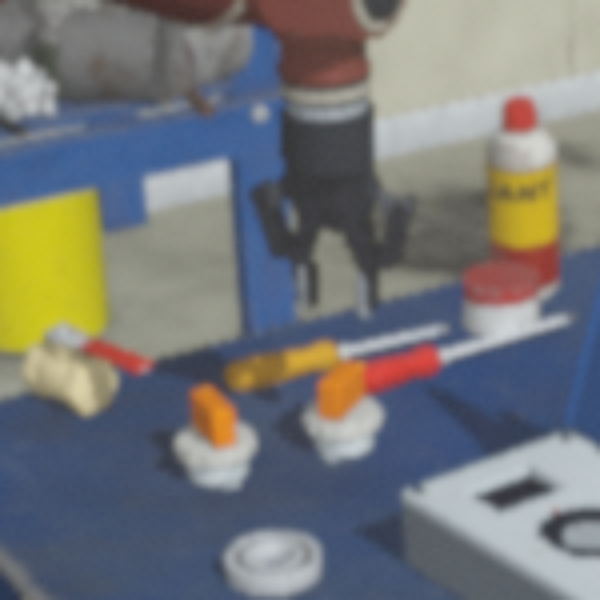

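The gripper stands straight above cartridge A, wing at crop (340,390), fingers either side at (310–370,300). Descend and grip.

Request:
play_rows([
  [0.5,[0,0,0.54],[0,0,0]],
  [0.5,[0,0,0.54],[0,0,0]],
  [0.5,[0,0,0.54],[0,0,0]],
  [0,[0,0,0],[0,0,0]],
  [0,[0,0,0],[0,0,0]],
  [0,[0,0,0],[0,0,0]],
  [0,[0,0,-0.3],[0,0,0]],
  [0,[0,0,-0.9],[0,0,0]],
], force=70)

```text
t: 10.3
tool_pos: [0.5408, 0.3533, 0.0974]
tool_rot: [1.001, -2.972, 0.001]
contact_force: [0.2, -0.4, -1.9]
opening: 0.0191
grip_force: 69.5
```

Run:
```python
from h import *
st()
o=shot('top');st()
print('orange',blobs(o,(5,150,150),(22,255,255),.067,20,(180,200,260,320)))
plan(0,([.5665,.0195,.125],95.6,8))
```

```text
t 10.3 p [0.5408 0.3533 0.0974] yaw 127.2 tilt [-0.005 -0.003] F [ 0.2 -0.4 -1.9] op 0.0191 g 69.5 q6 -1.76
t 10.35 p [0.5458 0.3559 0.1075] yaw 127.2 tilt [0.008 0.004] F [3.7 1.7 3.4] op 0.0189 g 69.8 q6 -1.76
orange []
[[0,[0.47,-0.7,-0.05],[0.0,0.01,0.49]],[0,[0.42,-0.73,-0.05],[0.0,0.01,0.49]],[0,[0.37,-0.76,-0.04],[0.0,0.01,0.5]],[0,[0.31,-0.78,-0.05],[0.0,0.01,0.49]],[0,[0.26,-0.8,-0.04],[0.0,0.01,0.5]],[0,[0.2,-0.82,-0.04],[0.0,0.01,0.49]],[0,[0.15,-0.83,-0.05],[0.0,0.0,0.5]],[0,[0.08,-0.84,-0.04],[0.0,0.01,0.49]]]
max 0.84
```

Run:
```python
from h import *
plan(0,([.544,.353,.135],127.2,1),([.584,-.1595,.135],95.6,13))
```

```text
[[0,[0.06,-0.03,-0.55],[-0.01,0.07,0.0]],[0,[0.43,-0.66,0.0],[0.0,0.0,0.3]],[0,[0.4,-0.68,0.0],[0.0,0.0,0.3]],[0,[0.37,-0.7,0.0],[0.0,0.0,0.3]],[0,[0.34,-0.71,0.0],[0.0,0.0,0.31]],[0,[0.31,-0.73,0.0],[0.0,0.0,0.3]],[0,[0.28,-0.74,0.0],[0.0,0.0,0.31]],[0,[0.25,-0.75,0.0],[0.0,0.0,0.3]]]
[[0,[0.21,-0.76,0.0],[0.0,0.0,0.31]],[0,[0.18,-0.77,0.0],[0.0,0.0,0.3]],[0,[0.15,-0.78,0.0],[0.0,0.0,0.31]],[0,[0.12,-0.78,0.0],[0.0,0.0,0.3]],[0,[0.08,-0.79,0.0],[0.0,0.0,0.31]],[0,[0.05,-0.79,0.01],[0.0,0.0,0.3]]]
max 0.79
```

Request:
play_rows([
  [0,[0,0,-0.7],[0,0,0]],
  [0,[0.43,-0.66,0],[0,0,0.3]],
  [0,[0.4,-0.68,0],[0,0,0.3]],
  [0,[0.37,-0.7,0],[0,0,0.3]],
  [0,[0.34,-0.71,0],[0,0,0.31]],
  [0,[0.31,-0.73,0],[0,0,0.3]],
  [0,[0.28,-0.74,0],[0,0,0.31]],
  [0,[0.25,-0.75,0],[0,0,0.3]],
])

```text
t: 11.35
tool_pos: [0.5646, 0.0773, 0.1356]
tool_rot: [-0.55, 3.09, -0.001]
contact_force: [-0.0, 1.2, -1.5]
opening: 0.0192
grip_force: 69.7
```

Request:
play_rows([
  [0,[0.21,-0.76,0],[0,0,0.31]],
  [0,[0.18,-0.77,0],[0,0,0.3]],
  [0,[0.15,-0.78,0],[0,0,0.31]],
  [0,[0.12,-0.78,0],[0,0,0.3]],
  [0,[0.08,-0.79,0],[0,0,0.31]],
  [0,[0.05,-0.79,0],[0,0,0.3]],
  [0,[0,0,0],[0,0,0]],
  [0,[0,0,0],[0,0,0]],
])

```text
t: 12.35
tool_pos: [0.583, -0.1579, 0.1347]
tool_rot: [-0.154, 3.137, -0.0]
contact_force: [1.1, 0.6, -1.0]
opening: 0.0192
grip_force: 69.7
```

Run:
```python
from h import *
st();d=shot('side');cv2.imwrite('pics/s7.png',cv2.resize(d['color'][130:300,270:460],None,fx=3.5,fy=3.5));st()
plan(0,([.584,-.1595,.105],95.6,2))
```

```text
t 12.35 p [ 0.583  -0.1579  0.1347] yaw 95.6 tilt [ 0.001 -0.   ] F [ 1.1  0.6 -1. ] op 0.0192 g 69.7 q6 -2.06
t 12.4 p [ 0.5829 -0.1575  0.1345] yaw 95.7 tilt [ 0.001 -0.   ] F [-0.2  1.3 -1.9] op 0.0189 g 69.7 q6 -2.06
[[0,[-0.01,-0.02,0.29],[0.0,0.0,0.0]],[0,[-0.01,-0.02,0.3],[0.0,0.01,0.01]]]
max 0.3
```

View pics/s7.png

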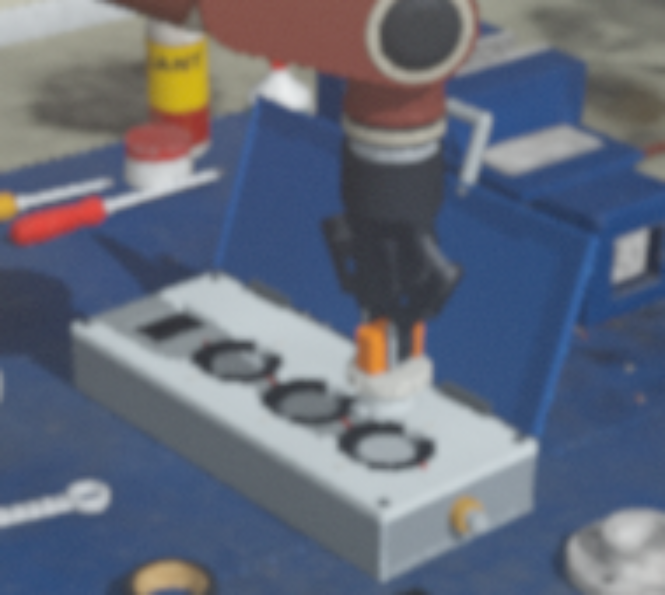

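The held cartridge shows at crop (391,380) above/behind port0, upright, wing centred between fingers. Check its offset with a ray.

Run:
```python
from h import *
d=shot('side');st()
hs=cv2.cvtColor(d['color'],cv2.COLOR_BGR2HSV)
m=cv2.inRange(hs,(5,120,120),(25,255,255));m[:,:360]=0;m[:,400:]=0;m[:210]=0;m[255:]=0
ys,xs=np.nonzero(m);print('orange cols',xs.min(),xs.max(),ys.min(),ys.max(),len(xs))
for v in range(230,254,3):print(v,d['color'][v,365:400].astype(int).mean(1).astype(int).tolist())
for k in(-.026,.026):
  for s in(-.01,.01):
    print('exp wing end',np.round(proj(d,[.583+k*.995-s*.097,-.1577+k*.097+s*.995,.0955+.04]),1))
print('exp axis',proj(d,[.583,-.1577,.0955+.026]))
```

```text
t 12.45 p [ 0.5828 -0.1572  0.1342] yaw 95.7 tilt [0.001 0.   ] F [-0.5  0.4 -2.8] op 0.0188 g 69.7 q6 -2.06
orange cols 372 389 222 236 116
230 [199, 199, 199, 199, 194, 182, 157, 122, 103, 106, 118, 134, 140, 140, 138, 137, 148, 152, 116, 74, 71, 74, 91, 116, 135, 130, 107, 93, 90, 90, 90, 89, 88, 88, 88]
233 [195, 196, 196, 187, 162, 137, 121, 110, 104, 106, 119, 132, 139, 141, 140, 134, 145, 149, 131, 123, 135, 155, 172, 183, 187, 187, 183, 159, 122, 93, 89, 90, 87, 90, 88]
236 [197, 197, 194, 180, 165, 157, 162, 157, 147, 138, 138, 152, 166, 172, 171, 166, 171, 183, 185, 188, 191, 192, 192, 193, 195, 197, 197, 182, 140, 97, 90, 90, 88, 89, 90]
239 [189, 191, 190, 184, 166, 155, 164, 174, 168, 169, 179, 186, 191, 193, 193, 194, 194, 194, 195, 200, 204, 205, 202, 200, 206, 199, 186, 166, 129, 96, 88, 91, 94, 93, 94]
242 [137, 133, 133, 141, 154, 160, 155, 153, 153, 155, 159, 165, 176, 183, 188, 192, 186, 184, 195, 200, 200, 198, 198, 197, 196, 196, 197, 196, 187, 170, 149, 129, 107, 93, 89]
245 [109, 91, 73, 62, 74, 102, 131, 149, 156, 158, 160, 166, 172, 178, 185, 189, 194, 201, 206, 208, 207, 204, 204, 199, 196, 198, 198, 200, 198, 200, 199, 198, 195, 188, 176]
248 [76, 65, 62, 71, 94, 118, 135, 154, 173, 171, 160, 163, 178, 187, 193, 196, 199, 199, 198, 198, 199, 195, 197, 198, 199, 199, 200, 201, 200, 201, 200, 200, 199, 201, 200]
251 [130, 135, 129, 116, 103, 98, 95, 93, 84, 75, 71, 70, 73, 83, 90, 80, 81, 90, 101, 116, 148, 180, 191, 194, 196, 197, 196, 196, 197, 200, 202, 202, 203, 202, 202]
exp wing end [374.9 236.7]
exp wing end [369.7 233.9]
exp wing end [389.4 230.6]
exp wing end [384.2 227.9]
exp axis (np.float64(379.4793004128518), np.float64(236.90529534301916))
```

Request:
play_rows([
  [0,[0,-0.04,0.24],[0,0,0]],
  [0,[0,0,0.24],[0,0,0]],
  [0,[0,0,0.2],[0,0,0]],
  [0,[0,0,0.1],[0,0,0]],
  [0,[0,0,0],[0,0,0]],
])

```text
t: 13.08
tool_pos: [0.5827, -0.16, 0.0943]
tool_rot: [0.154, -3.137, -0.001]
contact_force: [-0.5, 0.3, -1.1]
opening: 0.0191
grip_force: 69.8
```

Request:
play_rows([
  [0,[0,0,0.1],[0,0,0]],
  [0,[0,0,0.1],[0,0,0]],
  [0,[0,0,0.06],[0,0,0]],
  [0,[0,0,0],[0,0,0]],
])

```text
t: 13.58
tool_pos: [0.5836, -0.1605, 0.0826]
tool_rot: [-0.154, 3.136, -0.001]
contact_force: [-0.3, -0.0, 3.9]
opening: 0.0192
grip_force: 70.6
```

Request:
play_rows([
  [0,[0,0,0.06],[0,0,0]],
  [0,[0,0,0.03],[0,0,0]],
  [0,[0,0,0],[0,0,0]],
])

```text
t: 13.95
tool_pos: [0.5837, -0.1605, 0.0795]
tool_rot: [-0.154, 3.137, -0.001]
contact_force: [-3.7, 1.3, 10.2]
opening: 0.0191
grip_force: 71.4
```

Request:
play_rows([
  [0,[0,0,0.02],[0,0,0.5]],
  [0,[0,0,0],[0,0,0.9]],
  [0,[0,0,0],[0,0,0.9]],
  [0,[0,0,0],[0,0,0.9]],
  [0,[0,0,0],[0,0,0.9]],
  [0,[0,0,0],[0,0,0.9]],
  [0,[0,0,0],[0,0,0.9]],
  [0,[0,0,0],[0,0,0.9]],
])

```text
t: 14.95
tool_pos: [0.5841, -0.1595, 0.0794]
tool_rot: [1.3, 2.858, 0.002]
contact_force: [-4.3, 5.8, 15.1]
opening: 0.0187
grip_force: 72.1
```

Run:
```python
from h import *
st();print(ctrl.get_obs()['wrist_torque'])
```

```text
t 14.95 p [ 0.5841 -0.1595  0.0794] yaw 41.1 tilt [0.002 0.001] F [-4.3  5.8 15.1] op 0.0187 g 72.1 q6 -1.11
[0.74109469 0.8356678  0.33295963]
```

Request:
play_rows([
  [0,[0,0,0],[0,0,0.9]],
  [0,[0,0,0],[0,0,0.9]],
  [0,[0,0,0],[0,0,0.9]],
  [0,[0,0,0],[0,0,0.9]],
  [0,[0,0,0],[0,0,0.4]],
  [0,[0,0,0],[0,0,0]],
])

```text
t: 15.7
tool_pos: [0.5827, -0.1594, 0.0794]
tool_rot: [-2.031, -2.394, 0.001]
contact_force: [-9.7, 6.0, 19.6]
opening: 0.0191
grip_force: 72.7
```

Run:
```python
from h import *
st();print(ctrl.get_obs()['wrist_torque'])
```

```text
t 15.7 p [ 0.5827 -0.1594  0.0794] yaw 9.4 tilt [-0.002  0.001] F [-9.7  6.  19.6] op 0.0191 g 72.7 q6 -0.55
[0.76961058 1.89370573 0.59597294]
```

Request:
play_rows([
  [0,[0,0,-0.08],[0,0,0]],
  [0.5,[0,0,0],[0,0,0]],
  [0.5,[0,0,0],[0,0,0]],
  [0.5,[0,0,-0.5],[0,0,0]],
  [0.5,[0,0,-1],[0,0,0]],
  [0.5,[0,0,0],[0,0,0]],
])

```text
t: 16.45
tool_pos: [0.586, -0.1616, 0.1606]
tool_rot: [2.03, 2.385, 0.005]
contact_force: [0.2, 0.1, 0.6]
opening: 0.0432
grip_force: 0.0
```

Run:
```python
from h import *
d=shot('top');st()
print('orange',blobs(d,(5,150,150),(22,255,255),.067,30,(180,200,260,320)))
print('white',blobs(d,(0,0,150),(180,60,255),.033,60,(185,235,235,320)))
print('green',blobs(d,(45,120,60),(80,255,255),.03))
s=shot('side');cv2.imwrite('pics/s8.png',cv2.resize(s['color'][150:330,230:480],None,fx=3,fy=3))
o=blobs(s,(5,120,120),(25,255,255),.1,20,(330,180,420,280));print(o)
plan(.5,([.52,.2,.15],80,9),([.433,.366,.12],175.6,12))
```

```text
t 16.5 p [ 0.5844 -0.1609  0.1578] yaw 9.2 tilt [ 0.005 -0.002] F [-0.7 -0.7 -0.3] op 0.0426 g 0.0 q6 -0.55
orange [((np.float64(209.0), np.float64(295.0)), 433, 366, 54, 18, 85.6)]
white [((np.float64(214.0), np.float64(296.0)), 433, 367, 64, 63, 44.8)]
green [((np.float64(475.0), np.float64(285.0)), 448, -323, 49, 35, 30.0)]
[((np.float64(380.0), np.float64(245.0)), 582, -162, 85, 43, 52.0)]
[[0.5,[0.81,-0.01,0.01],[0.0,0.0,-0.98]],[0.5,[0.81,0.1,0.01],[0.0,0.0,-0.98]],[0.5,[0.79,0.21,0.01],[0.0,0.0,-0.98]],[0.5,[0.75,0.31,0.01],[0.0,0.0,-0.98]],[0.5,[0.7,0.41,0.01],[0.0,0.0,-0.99]],[0.5,[0.63,0.51,0.01],[0.0,0.0,-0.98]],[0.5,[0.56,0.59,0.02],[0.0,0.0,-0.99]],[0.5,[0.47,0.66,0.01],[0.0,0.0,-0.98]]]
[[0.5,[0.38,0.72,0.02],[0.0,0.01,-0.99]],[0.5,[0.19,0.25,0.05],[0.0,0.0,-1.0]],[0.5,[0.15,0.27,0.05],[0.0,0.0,-1.0]],[0.5,[0.12,0.29,0.05],[0.0,0.0,-0.99]],[0.5,[0.07,0.3,0.05],[0.0,0.0,-1.0]],[0.5,[0.03,0.31,0.05],[0.0,0.0,-0.99]],[0.5,[-0.01,0.31,0.05],[0.0,0.0,-1.0]],[0.5,[-0.05,0.31,0.05],[0.0,0.0,-0.99]]]
[[0.5,[-0.1,0.3,0.05],[0.0,0.0,-1.0]],[0.5,[-0.14,0.28,0.05],[0.0,0.0,-0.99]],[0.5,[-0.17,0.26,0.05],[0.0,0.0,-1.0]],[0.5,[-0.21,0.23,0.05],[0.0,0.0,-0.99]],[0.5,[-0.24,0.21,0.05],[0.0,0.0,-1.0]]]
max 1.0
```

View pics/s8.png

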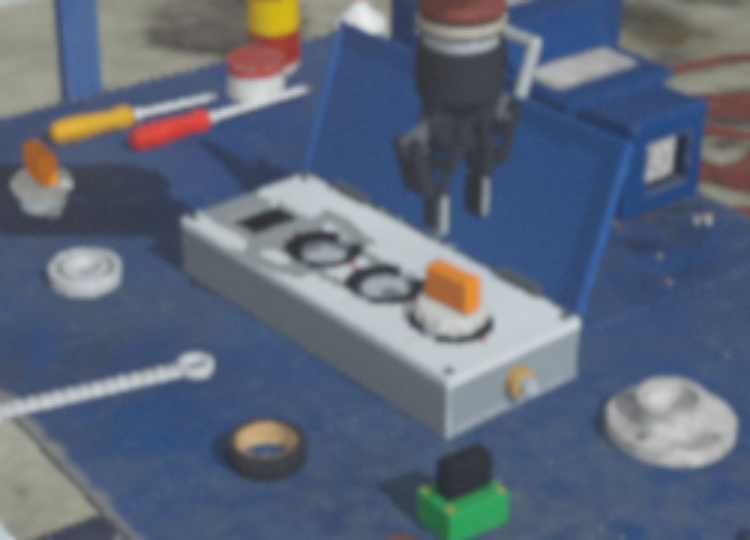

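Cartridge A is locked, with its wing along y at crop (452,287) and its flange slightly proud. The module was knocked and will be re-measured. Now cartridge B, with tool yaw −4.4°.

Run:
```python
from h import *
plan(.5,([.433,.3665,.13],-4.4,13),([.433,.3665,.039],-4.4,3))
```

```text
[[0.5,[0.84,-0.1,0.04],[0.0,0.0,0.13]],[0.5,[0.83,-0.11,0.04],[0.0,0.0,0.13]],[0.5,[0.83,-0.13,0.04],[0.0,0.0,0.13]],[0.5,[0.83,-0.14,0.04],[0.0,0.0,0.13]],[0.5,[0.83,-0.16,0.04],[0.0,0.0,0.13]],[0.5,[0.83,-0.17,0.04],[0.0,0.0,0.13]],[0.5,[0.82,-0.19,0.04],[0.0,0.0,0.13]],[0.5,[0.82,-0.2,0.04],[0.0,0.0,0.13]]]
[[0.5,[0.81,-0.22,0.04],[0.0,0.0,0.13]],[0.5,[0.81,-0.24,0.04],[0.0,0.0,0.13]],[0.5,[0.81,-0.25,0.03],[0.0,0.0,0.13]],[0.5,[0.8,-0.26,0.04],[0.0,0.0,0.14]],[0.5,[0.79,-0.28,0.03],[0.01,0.0,0.13]],[0.5,[0.0,0.0,0.61],[0.0,0.0,0.0]],[0.5,[0.0,0.0,0.61],[0.0,0.0,0.0]],[0.5,[0.0,0.0,0.6],[0.0,0.0,0.0]]]
max 0.84
```

Request:
play_rows([
  [0.5,[0.84,-0.1,0.04],[0,0,0.13]],
  [0.5,[0.83,-0.11,0.04],[0,0,0.13]],
  [0.5,[0.83,-0.13,0.04],[0,0,0.13]],
  [0.5,[0.83,-0.14,0.04],[0,0,0.13]],
  [0.5,[0.83,-0.16,0.04],[0,0,0.13]],
  [0.5,[0.83,-0.17,0.04],[0,0,0.13]],
  [0.5,[0.82,-0.19,0.04],[0,0,0.13]],
  [0.5,[0.82,-0.2,0.04],[0,0,0.13]],
])

```text
t: 17.55
tool_pos: [0.4891, 0.1652, 0.137]
tool_rot: [-2.203, -2.236, 0.004]
contact_force: [1.0, -0.6, 0.0]
opening: 0.0428
grip_force: 0.0
```

Request:
play_rows([
  [0.5,[0.81,-0.22,0.04],[0,0,0.13]],
  [0.5,[0.81,-0.24,0.04],[0,0,0.13]],
  [0.5,[0.81,-0.25,0.03],[0,0,0.13]],
  [0.5,[0.8,-0.26,0.04],[0,0,0.14]],
  [0.5,[0.79,-0.28,0.03],[0,0,0.13]],
  [0.5,[0,0,0],[0,0,0]],
  [0.5,[0,0,0],[0,0,0]],
])

```text
t: 18.42
tool_pos: [0.4318, 0.3656, 0.1286]
tool_rot: [-2.304, -2.135, 0.005]
contact_force: [-0.6, 0.7, 0.6]
opening: 0.0426
grip_force: 0.0
```

Run:
```python
from h import *
d=shot('top');st()
print('green',blobs(d,(45,120,60),(80,255,255),.03))
s=shot('side');print('s orange',blobs(s,(5,150,150),(22,255,255),.05,30,(220,180,300,230)))
st();plan(.5,([.433,.3665,.039],-4.4,4))
```

```text
t 18.48 p [0.4322 0.3654 0.129 ] yaw -4.4 tilt [-0.002 -0.002] F [0.6 0.1 0. ] op 0.0426 g 0.0 q6 0.65
green [((np.float64(475.0), np.float64(281.0)), 462, -327, 58, 39, -1.6)]
s orange [((np.float64(243.0), np.float64(204.0)), 440, 373, 104, 24, 74.5), ((np.float64(260.0), np.float64(191.0)), 530, 431, 102, 46, 0.0)]
t 18.52 p [0.4325 0.3653 0.1294] yaw -4.4 tilt [-0.001 -0.001] F [ 0.3 -0.9 -0.4] op 0.0424 g 0.0 q6 0.65
[[0.5,[0.01,0.0,0.45],[0.0,0.0,0.0]],[0.5,[0.01,0.0,0.45],[0.0,0.0,0.0]],[0.5,[0.0,0.0,0.45],[0.0,0.0,0.0]],[0.5,[0.01,0.01,0.46],[-0.01,0.01,0.0]]]
max 0.46
```

The module did not move; it was only partly hidden. Cartridge B is where it was.

Request:
play_rows([
  [0.5,[0.01,0,0.6],[0,0,0]],
  [0.5,[0.01,0,0.6],[0,0,0]],
  [0.5,[0,0,0.61],[0,0,0]],
  [0,[0,0,0],[0,0,0]],
  [0,[0,0,0],[0,0,0]],
  [0,[0,0,0],[0,0,0]],
  [0,[0,0,-0.8],[0,0,0]],
  [0,[0,0,-0.8],[0,0,0]],
], force=70)

```text
t: 19.52
tool_pos: [0.4325, 0.3674, 0.1213]
tool_rot: [2.305, 2.135, 0.0]
contact_force: [0.9, -0.4, -1.3]
opening: 0.0191
grip_force: 69.5
```

Run:
```python
from h import *
d=shot('top');st()
plan(0,([.434,.366,.135],-4,1),([.575,-.0705,.135],95.6,13))
```

```text
t 19.57 p [0.4359 0.3697 0.1286] yaw -4.4 tilt [0.009 0.006] F [3.  3.  2.3] op 0.0187 g 69.8 q6 0.65
[[0,[-0.08,-0.03,-0.13],[0.06,-0.05,-0.05]],[0,[-0.65,0.26,0.0],[0.0,0.0,-0.96]],[0,[-0.68,0.17,0.0],[0.0,0.0,-0.96]],[0,[-0.7,0.08,0.0],[0.0,0.0,-0.96]],[0,[-0.71,-0.01,0.0],[0.0,0.0,-0.96]],[0,[-0.7,-0.11,0.0],[0.0,0.0,-0.96]],[0,[-0.68,-0.2,0.0],[0.0,0.0,-0.96]],[0,[-0.64,-0.29,0.0],[0.0,0.0,-0.96]]]
[[0,[-0.6,-0.37,0.0],[0.0,0.0,-0.95]],[0,[-0.54,-0.45,0.0],[0.0,0.0,-0.96]],[0,[-0.48,-0.52,0.0],[0.0,0.0,-0.95]],[0,[-0.41,-0.58,0.0],[0.0,0.0,-0.96]],[0,[-0.33,-0.62,0.0],[0.0,0.0,-0.95]],[0,[-0.24,-0.67,0.0],[0.0,0.0,-0.96]]]
max 0.96
```

Request:
play_rows([
  [0,[-0.02,0,-0.32],[0,0,0]],
  [0,[-0.65,0.26,0],[0,0,-0.96]],
  [0,[-0.68,0.17,0],[0,0,-0.96]],
  [0,[-0.7,0.08,0],[0,0,-0.96]],
  [0,[-0.71,-0.01,0],[0,0,-0.96]],
  [0,[-0.7,-0.11,0],[0,0,-0.96]],
  [0,[-0.68,-0.2,0],[0,0,-0.96]],
  [0,[-0.64,-0.29,0],[0,0,-0.96]],
])

```text
t: 20.58
tool_pos: [0.5064, 0.1299, 0.1353]
tool_rot: [-1.083, -2.948, 0.001]
contact_force: [0.3, -0.3, -1.5]
opening: 0.019
grip_force: 69.7
```

Request:
play_rows([
  [0,[-0.6,-0.37,0],[0,0,-0.96]],
  [0,[-0.54,-0.45,0],[0,0,-0.96]],
  [0,[-0.48,-0.52,0],[0,0,-0.96]],
  [0,[-0.41,-0.58,0],[0,0,-0.96]],
  [0,[-0.33,-0.62,0],[0,0,-0.96]],
  [0,[-0.24,-0.67,0],[0,0,-0.96]],
  [0,[0,0,0],[0,0,0]],
  [0,[0,0,0],[0,0,0]],
])

```text
t: 21.58
tool_pos: [0.5703, -0.0704, 0.1352]
tool_rot: [0.148, -3.137, -0.001]
contact_force: [0.4, -0.6, -1.7]
opening: 0.0187
grip_force: 69.6
```

Run:
```python
from h import *
s=shot('side');st();p=ctrl.get_obs()['tool_pos']
hs=s['color'].astype(int).mean(2).astype(int)
u,v=proj(s,[p[0],p[1],p[2]-.039+.026]);print(u,v)
for r in range(int(v)-6,int(v)+13,2):print(r,hs[r,int(u)-20:int(u)+20].tolist())
plan(0,([.5745,-.0705,.095],95.5,3))
```

```text
t 21.62 p [ 0.5703 -0.0701  0.1353] yaw 95.5 tilt [-0.001  0.001] F [-0.  -0.4 -1.3] op 0.019 g 69.6 q6 -1.92
356.34589800380866 225.25008099374205
219 [200, 200, 202, 202, 202, 201, 203, 202, 203, 201, 192, 167, 129, 105, 107, 121, 134, 140, 139, 137, 137, 141, 142, 114, 77, 69, 77, 93, 117, 135, 127, 100, 88, 88, 91, 88, 89, 89, 88, 89]
221 [201, 201, 202, 203, 202, 203, 204, 203, 201, 190, 169, 137, 113, 102, 106, 118, 134, 138, 137, 135, 133, 139, 147, 132, 109, 114, 139, 156, 166, 173, 163, 137, 110, 95, 89, 90, 90, 90, 89, 88]
223 [202, 202, 201, 201, 202, 202, 203, 202, 194, 173, 150, 133, 115, 106, 107, 118, 133, 139, 139, 142, 143, 145, 155, 166, 171, 177, 185, 189, 191, 190, 190, 183, 157, 119, 93, 90, 91, 92, 89, 89]
225 [193, 193, 194, 195, 197, 197, 197, 199, 191, 171, 156, 158, 157, 155, 149, 147, 154, 161, 171, 175, 181, 181, 183, 187, 190, 191, 192, 192, 194, 195, 197, 187, 154, 111, 90, 87, 91, 90, 91, 90]
227 [116, 118, 115, 120, 123, 130, 145, 169, 181, 168, 149, 152, 166, 171, 175, 177, 184, 190, 193, 196, 195, 197, 200, 202, 201, 200, 199, 202, 206, 205, 197, 185
[... 464 characters left out ...]
8, 118, 118, 121, 120, 109, 95, 87, 99, 122, 137, 146, 153, 158, 164, 170, 174, 183, 188, 191, 194, 202, 205, 202, 200, 197, 194, 195, 196, 196, 196, 196, 196, 197, 197, 197, 196]
235 [117, 117, 116, 117, 118, 116, 114, 109, 97, 84, 96, 125, 154, 170, 170, 169, 172, 180, 187, 193, 200, 207, 208, 209, 209, 209, 205, 202, 197, 196, 195, 198, 196, 195, 196, 196, 195, 194, 190, 187]
237 [84, 86, 89, 86, 84, 82, 80, 76, 77, 78, 89, 111, 143, 164, 159, 147, 145, 148, 154, 163, 169, 175, 175, 178, 177, 179, 184, 189, 195, 197, 197, 198, 196, 196, 195, 192, 182, 169, 161, 151]
[[0,[-0.03,-0.01,0.27],[0.0,0.0,0.0]],[0,[-0.03,0.0,0.27],[0.0,0.0,0.0]],[0,[-0.02,-0.01,0.27],[0.01,-0.01,-0.01]]]
max 0.27
```

Request:
play_rows([
  [0,[-0.05,0,0.22],[0,0,0]],
  [0,[-0.04,0,0.22],[0,0,0]],
  [0,[0,0,0.22],[0,0,0]],
  [0,[0,0,0.14],[0,0,0]],
  [0,[0,0,0],[0,0,0]],
])

```text
t: 22.25
tool_pos: [0.5749, -0.0703, 0.0949]
tool_rot: [0.15, -3.137, -0.001]
contact_force: [-0.6, -0.5, -1.5]
opening: 0.0187
grip_force: 69.7
```

Request:
play_rows([
  [0,[0,0,0.1],[0,0,0]],
  [0,[0,0,0.1],[0,0,0]],
  [0,[0,0,0.1],[0,0,0]],
  [0,[0,0,0.03],[0,0,0]],
  [0,[0,0,0],[0,0,0]],
])

```text
t: 22.88
tool_pos: [0.5762, -0.0706, 0.0804]
tool_rot: [-0.15, 3.137, -0.001]
contact_force: [-1.3, 0.7, 5.3]
opening: 0.019
grip_force: 70.9
```

Request:
play_rows([
  [0,[0,0,0.04],[0,0,0]],
  [0,[0,0,0.03],[0,0,0]],
  [0,[0,0,0],[0,0,0]],
])

```text
t: 23.25
tool_pos: [0.5764, -0.0706, 0.08]
tool_rot: [-0.15, 3.137, -0.001]
contact_force: [-9.4, 3.0, 20.5]
opening: 0.019
grip_force: 72.8
```

Flange is on the deck; turn clockwise.

Request:
play_rows([
  [0,[0,0,0],[0,0,0.5]],
  [0,[0,0,0],[0,0,0.9]],
  [0,[0,0,0],[0,0,0.9]],
  [0,[0,0,0],[0,0,0.9]],
  [0,[0,0,0],[0,0,0.9]],
  [0,[0,0,0],[0,0,0.9]],
  [0,[0,0,0],[0,0,0.9]],
  [0,[0,0,0],[0,0,0.9]],
])

```text
t: 24.25
tool_pos: [0.5774, -0.0721, 0.08]
tool_rot: [1.303, 2.853, -0.003]
contact_force: [-5.0, -3.4, 16.1]
opening: 0.0193
grip_force: 72.3
```

Request:
play_rows([
  [0,[0,0,0],[0,0,0.9]],
  [0,[0,0,0],[0,0,0.9]],
  [0,[0,0,0],[0,0,0.9]],
  [0,[0,0,0],[0,0,0.9]],
  [0,[0,0,0],[0,0,0.4]],
  [0,[0,0,0],[0,0,0]],
])

```text
t: 25.0
tool_pos: [0.5745, -0.072, 0.08]
tool_rot: [-2.035, -2.392, 0.009]
contact_force: [-15.2, -2.0, 25.4]
opening: 0.0187
grip_force: 73.5
```

Run:
```python
from h import *
st();print(ctrl.get_obs()['wrist_torque'])
```

```text
t 25.0 p [ 0.5745 -0.072   0.08  ] yaw 9.2 tilt [-0.005 -0.004] F [-15.2  -2.   25.4] op 0.0187 g 73.5 q6 -0.41
[-0.34085227  3.05952024  0.59917419]
```

Request:
play_rows([
  [0,[0,0,-0.08],[0,0,0]],
  [0.5,[0,0,0],[0,0,0]],
  [0.5,[0,0,0],[0,0,0]],
  [0.5,[0,0,-0.5],[0,0,0]],
  [0.5,[0,0,-1],[0,0,0]],
  [0.5,[0,0,0],[0,0,0]],
  [0.5,[0,0,0],[0,0,0]],
])

```text
t: 25.88
tool_pos: [0.5753, -0.0703, 0.1543]
tool_rot: [-2.039, -2.39, 0.0]
contact_force: [-0.6, 0.6, -0.2]
opening: 0.0428
grip_force: 0.0
```

Run:
```python
from h import *
d=shot('top');st()
print('green',blobs(d,(45,120,60),(80,255,255),.03))
hs=cv2.cvtColor(d['color'],cv2.COLOR_BGR2HSV)
print('rib',blobs(d,(0,0,0),(180,255,75),.064,40,(465,262,500,300)))
m=cv2.inRange(hs,(45,120,60),(80,255,255));ys,xs=np.nonzero(m);print(xs.min(),xs.max(),ys.min(),ys.max())
cv2.imwrite('pics/t9.png',np.hstack([cv2.resize(d['color'][255:305,455:505],(400,400),interpolation=cv2.INTER_CUBIC),cv2.resize(shot('side')['color'][190:320,300:430],(400,400))]))
plan(.5,([.462,-.33,.13],89,11))
```

```text
t 25.93 p [ 0.5746 -0.0702  0.1533] yaw 9.1 tilt [-0.002  0.001] F [-0.2 -0.1  0.7] op 0.0428 g 0.0 q6 -0.41
green [((np.float64(475.0), np.float64(280.0)), 462, -326, 58, 41, -1.1)]
rib [((np.float64(480.0), np.float64(279.0)), 460, -324, 39, 15, -4.7)]
198 484 125 291
[[0.5,[-0.43,-0.28,0.04],[0.0,0.0,-0.91]],[0.5,[-0.4,-0.33,0.04],[0.0,0.0,-0.91]],[0.5,[-0.35,-0.38,0.04],[0.0,0.0,-0.91]],[0.5,[-0.3,-0.42,0.04],[0.0,0.0,-0.91]],[0.5,[-0.25,-0.45,0.04],[0.0,0.0,-0.91]],[0.5,[-0.19,-0.48,0.04],[0.0,0.0,-0.91]],[0.5,[-0.12,-0.5,0.04],[0.0,0.0,-0.91]],[0.5,[-0.06,-0.51,0.04],[0.0,-0.01,-0.91]]]
[[0.5,[0.01,-0.51,0.05],[0.0,0.0,-0.9]],[0.5,[0.07,-0.51,0.04],[0.0,-0.01,-0.91]],[0.5,[0.13,-0.5,0.05],[0.0,0.0,-0.9]]]
max 0.91
```

View pics/t9.png

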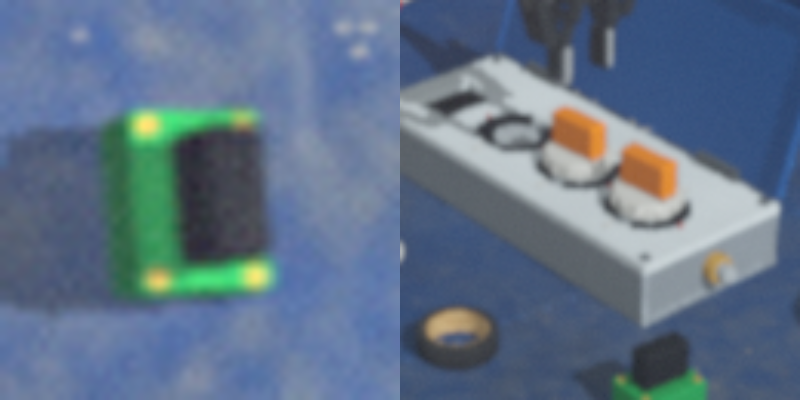

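Both cartridges sit alike in ports 0 and 1. Module corner dots in the left crop at (147,125),(243,118),(158,281),(257,275); cast them.

Run:
```python
from h import *
d=shot('top')
P=np.array([cast(d,455+(u-3.5)/8,255+(v-3.5)/8,.03)[:2] for u,v in[(147,125),(243,118),(158,281),(257,275)]])
c=P.mean(0);print(P.round(4).tolist(),c)
x=P[0]+P[1]-P[2]-P[3];y=P[0]+P[2]-P[1]-P[3];print(np.degrees(np.arctan2(x[1],x[0])),np.degrees(np.arctan2(y[1],y[0]))-90,np.linalg.norm(x)/2,np.linalg.norm(y)/2)
yaw=90+np.degrees(np.arctan2(x[1],x[0]));print(yaw)
plan(.5,([c[0],c[1],.13],round(yaw,1),11))
```

```text
[[0.4882, -0.3202], [0.4899, -0.3521], [0.4367, -0.3197], [0.438, -0.3524]] [ 0.4632049  -0.33607321]
-0.1578436288861032 2.7470265002008745 0.05170014026594912 0.032379488208476914
89.8421563711139
[[0.5,[-0.45,-0.28,0.04],[0.0,0.0,-0.92]],[0.5,[-0.41,-0.33,0.04],[0.0,0.0,-0.92]],[0.5,[-0.36,-0.38,0.04],[0.0,0.0,-0.92]],[0.5,[-0.31,-0.42,0.04],[0.0,0.0,-0.92]],[0.5,[-0.25,-0.46,0.04],[0.0,0.0,-0.92]],[0.5,[-0.19,-0.49,0.04],[0.0,0.0,-0.92]],[0.5,[-0.13,-0.51,0.04],[0.0,0.0,-0.91]],[0.5,[-0.06,-0.52,0.04],[0.0,-0.01,-0.92]]]
[[0.5,[0.0,-0.52,0.05],[0.0,0.0,-0.91]],[0.5,[0.07,-0.52,0.04],[0.0,-0.01,-0.92]],[0.5,[0.14,-0.5,0.05],[0.0,0.0,-0.91]]]
max 0.92
```

Request:
play_rows([
  [0.5,[-0.45,-0.28,0.04],[0,0,-0.92]],
  [0.5,[-0.41,-0.33,0.04],[0,0,-0.92]],
  [0.5,[-0.36,-0.38,0.04],[0,0,-0.92]],
  [0.5,[-0.31,-0.42,0.04],[0,0,-0.92]],
  [0.5,[-0.25,-0.46,0.04],[0,0,-0.92]],
  [0.5,[-0.19,-0.49,0.04],[0,0,-0.92]],
  [0.5,[-0.13,-0.51,0.04],[0,0,-0.92]],
  [0.5,[-0.06,-0.52,0.04],[0,0,-0.92]],
])

```text
t: 27.02
tool_pos: [0.4933, -0.2645, 0.1372]
tool_rot: [-0.594, -3.083, -0.002]
contact_force: [1.3, 0.5, 0.2]
opening: 0.0428
grip_force: 0.0
```

Request:
play_rows([
  [0.5,[0,-0.52,0.05],[0,0,-0.92]],
  [0.5,[0.07,-0.52,0.04],[0,0,-0.93]],
  [0.5,[0.14,-0.5,0.05],[0,0,-0.95]],
  [0.5,[0,0,0],[0,0,0]],
  [0.5,[0,0,0],[0,0,0]],
])

```text
t: 27.65
tool_pos: [0.4644, -0.3357, 0.1309]
tool_rot: [0.007, -3.141, -0.002]
contact_force: [-0.3, 0.4, 0.2]
opening: 0.0427
grip_force: 0.0
```

Run:
```python
from h import *
s=shot('side');st();cv2.imwrite('pics/s10.png',cv2.resize(s['color'][200:350,320:470],(600,600)))
plan(.5,([.463,-.336,.036],90.4,3))
```

```text
t 27.7 p [ 0.4646 -0.3356  0.1312] yaw 90.3 tilt [-0.001  0.001] F [-0.7 -0.1  0.1] op 0.0431 g 0.0 q6 -2.33
[[0.5,[0.01,0.0,0.63],[0.0,0.0,0.0]],[0.5,[0.01,0.0,0.64],[0.0,0.0,-0.01]],[0.5,[0.01,-0.01,0.63],[0.01,0.0,0.0]]]
max 0.64
```

View pics/s10.png

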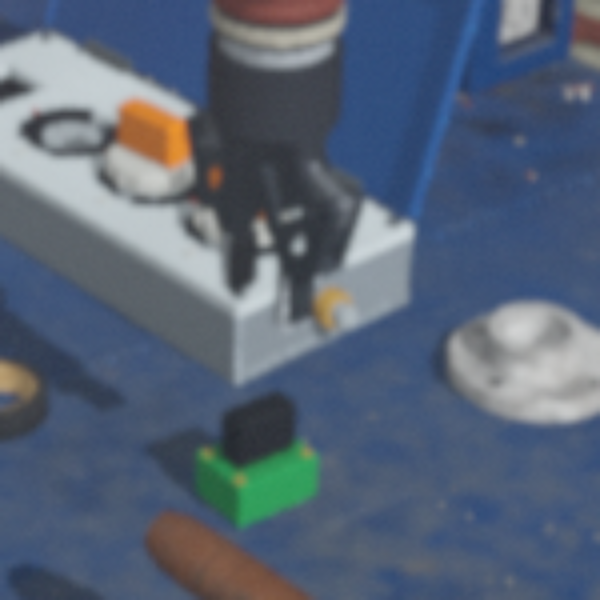

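The module sits below the fingers, with rib top at crop (258,410). Descend and grip.

Request:
play_rows([
  [0.5,[0.01,0,0.63],[0,0,0]],
  [0.5,[0.01,0,0.63],[0,0,0]],
  [0.5,[0.01,0,0.63],[0,0,0]],
  [0,[0,0,0],[0,0,0]],
  [0,[0,0,0],[0,0,0]],
  [0,[0,0,0],[0,0,0]],
  [0,[0,0,-0.9],[0,0,0]],
  [0,[0,0,-0.9],[0,0,0]],
], force=70)

```text
t: 28.7
tool_pos: [0.463, -0.3364, 0.129]
tool_rot: [-0.009, 3.141, -0.0]
contact_force: [0.9, -0.7, -1.3]
opening: 0.0187
grip_force: 69.5
```

Run:
```python
from h import *
d=shot('top');st()
plan(0,([.4635,-.336,.165],90.4,1),([.5,-.05,.165],92,7),([.5575,.1092,.165],95.5,5))
```

```text
t 28.75 p [ 0.4663 -0.3394  0.1373] yaw 90.3 tilt [ 0.009 -0.009] F [ 3.7 -2.8  2.7] op 0.0187 g 69.8 q6 -2.34
[[0,[0.05,0.06,-0.56],[-0.06,0.07,-0.01]],[0,[-0.11,0.82,0.0],[0.0,0.0,-0.03]],[0,[-0.11,0.82,0.0],[0.0,0.0,-0.03]],[0,[-0.12,0.81,0.0],[0.0,0.0,-0.03]],[0,[-0.12,0.82,0.0],[0.0,0.0,-0.03]],[0,[-0.12,0.81,0.0],[0.0,0.0,-0.03]],[0,[-0.13,0.81,0.0],[0.0,0.0,-0.02]],[0,[-0.13,0.82,0.0],[0.0,0.0,-0.03]]]
[[0,[-0.25,0.63,0.0],[0.0,0.0,-0.09]],[0,[-0.26,0.62,0.0],[0.0,0.0,-0.09]],[0,[-0.27,0.62,0.0],[0.0,0.0,-0.08]],[0,[-0.28,0.62,0.0],[0.0,0.0,-0.09]],[0,[-0.28,0.62,0.0],[0.0,0.0,-0.08]]]
max 0.82
```

Request:
play_rows([
  [0,[0,0,-0.7],[0,0,0]],
  [0,[-0.11,0.82,0],[0,0,-0.03]],
  [0,[-0.11,0.82,0],[0,0,-0.03]],
  [0,[-0.12,0.81,0],[0,0,-0.03]],
  [0,[-0.12,0.82,0],[0,0,-0.03]],
  [0,[-0.12,0.81,0],[0,0,-0.03]],
  [0,[-0.13,0.81,0],[0,0,-0.03]],
  [0,[-0.13,0.82,0],[0,0,-0.03]],
])

```text
t: 29.75
tool_pos: [0.5002, -0.049, 0.1636]
tool_rot: [-0.055, 3.139, -0.001]
contact_force: [0.2, -0.2, -1.5]
opening: 0.0193
grip_force: 69.7
```

Request:
play_rows([
  [0,[-0.25,0.63,0],[0,0,-0.09]],
  [0,[-0.26,0.62,0],[0,0,-0.09]],
  [0,[-0.27,0.62,0],[0,0,-0.08]],
  [0,[-0.28,0.62,0.3],[0,0,-0.09]],
  [0,[-0.28,0.62,0.5],[0,0,-0.08]],
  [0,[0,0,0],[0,0,0]],
  [0,[0,0,0],[0,0,0]],
])

```text
t: 30.62
tool_pos: [0.5576, 0.1089, 0.1232]
tool_rot: [-0.15, 3.137, -0.001]
contact_force: [0.2, 0.1, -1.9]
opening: 0.0192
grip_force: 69.7
```

Run:
```python
from h import *
s=shot('side');st();cv2.imwrite('pics/s11.png',cv2.resize(s['color'][150:270,260:380],(720,600),interpolation=cv2.INTER_CUBIC)[:, :])
o=ctrl.get_obs();p=o['tool_pos'];a=np.radians(5.5);X=np.array([np.cos(a),np.sin(a),0]);Y=np.array([-np.sin(a),np.cos(a),0])
for i in(-1,1):
  for j in(-1,1):
    q=np.array([p[0],p[1],p[2]-.006])+i*.03*X+j*.022*Y
    u,v=proj(s,q);print(i,j,round((u-260)*6),round((v-150)*5))
print('green',blobs(s,(45,120,60),(85,255,255),p[2]-.006,20,(260,150,380,270)))
plan(0,([.5575,.1092,.1],95.5,2))
```

```text
t 30.68 p [0.5579 0.1086 0.1236] yaw 95.4 tilt [ 0.002 -0.   ] F [ 0.2  0.  -1.1] op 0.0187 g 69.7 q6 -1.6
-1 -1 326 300
-1 1 271 275
1 -1 422 271
1 1 367 247
green [((np.float64(319.0), np.float64(209.0)), 548, 84, 86, 73, 5.3)]
[[0,[0.0,0.01,0.24],[0.0,0.01,0.0]],[0,[0.01,0.0,0.23],[0.0,0.01,-0.01]]]
max 0.24
```

View pics/s11.png

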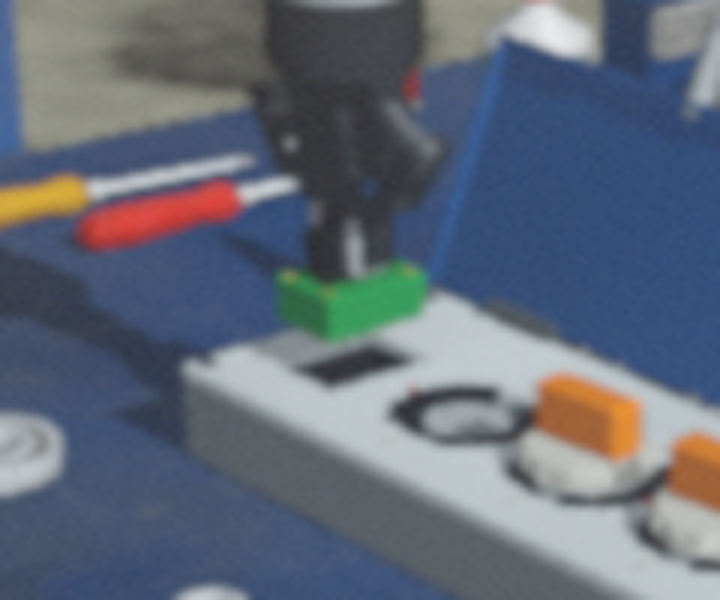

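Module held square, corners within about 1 px of prediction, directly over the recess. Lower.

Request:
play_rows([
  [0,[0.02,0,0.25],[0,0,0]],
  [0,[0,0,0.2],[0,0,0]],
  [0,[0,0,0.15],[0,0,0]],
  [0,[0,0,0.1],[0,0,0]],
  [0,[0,0,0],[0,0,0]],
])

```text
t: 31.3
tool_pos: [0.5559, 0.1089, 0.0866]
tool_rot: [0.15, -3.137, 0.0]
contact_force: [-0.1, 0.2, -1.8]
opening: 0.0191
grip_force: 69.7
```

Request:
play_rows([
  [0,[0,0,0.15],[0,0,0]],
  [0,[0,0,0.12],[0,0,0]],
  [0,[0,0,0.1],[0,0,0]],
  [0,[0,0,0.06],[0,0,0]],
  [0,[0,0,0],[0,0,0]],
])

```text
t: 31.92
tool_pos: [0.5564, 0.1089, 0.0658]
tool_rot: [-0.15, 3.138, 0.0]
contact_force: [-0.2, -0.8, -1.9]
opening: 0.019
grip_force: 69.7
```

Request:
play_rows([
  [0,[0,0,0.04],[0,0,0]],
  [0,[0,0,0.04],[0,0,0]],
  [0,[0,0,0],[0,0,0]],
])

```text
t: 32.3
tool_pos: [0.5573, 0.109, 0.0656]
tool_rot: [-0.15, 3.137, -0.0]
contact_force: [-7.7, -1.8, 16.1]
opening: 0.0189
grip_force: 72.1
```

Seated on the floor (16 N). Release and withdraw.

Request:
play_rows([
  [0,[0,0,-0.05],[0,0,0]],
  [0.5,[0,0,0],[0,0,0]],
  [0.5,[0,0,0],[0,0,0]],
  [0.5,[0,0,-0.5],[0,0,0]],
  [0.5,[0,0,-1],[0,0,0]],
  [0.5,[0,0.5,-1],[0,0,0]],
  [0.5,[0,1,0],[0,0,0]],
  [0.5,[0,1,0],[0,0,0]],
])

```text
t: 33.3
tool_pos: [0.5448, 0.2345, 0.1903]
tool_rot: [-0.148, 3.136, 0.001]
contact_force: [0.3, -1.0, -0.0]
opening: 0.0426
grip_force: 0.0
```

Request:
play_rows([
  [0.5,[0,1,0],[0,0,0]],
  [0.5,[0,1,0],[0,0,0]],
  [0.5,[0,0,0],[0,0,0]],
  [0.5,[0,0,0],[0,0,0]],
])

```text
t: 33.8
tool_pos: [0.5347, 0.3325, 0.1887]
tool_rot: [0.15, -3.137, 0.001]
contact_force: [0.5, 0.4, 0.4]
opening: 0.0431
grip_force: 0.0
```

Run:
```python
from h import *
d=shot('top');s=shot('side');st()
cv2.imwrite('pics/f.png',np.vstack([cv2.resize(d['color'][160:270,280:450],(680,300)),cv2.resize(s['color'][150:300,270:440],(680,300))][:2]) if 0 else np.hstack([cv2.resize(d['color'][180:270,285:445],(400,225)),cv2.resize(s['color'][150:300,270:440],(400,353))[:225]]) if 0 else cv2.resize(s['color'][150:300,240:440],(800,600)))
print('orange',blobs(d,(5,150,150),(22,255,255),.113,30,(330,200,440,270)))
print('green',blobs(d,(45,100,40),(85,255,255),.06,20,(285,200,340,280)))
```

```text
t 33.9 p [0.535  0.3318 0.189 ] yaw 95.4 tilt [-0. -0.] F [ 0.  -0.4  0.2] op 0.0427 g 0.0 q6 -1.23
orange [((np.float64(381.0), np.float64(234.0)), 573, -68, 50, 18, -79.6), ((np.float64(417.0), np.float64(230.0)), 582, -158, 49, 18, -79.6)]
green [((np.float64(310.0), np.float64(247.0)), 554, 109, 52, 41, 5.9)]
```

View pics/f.png

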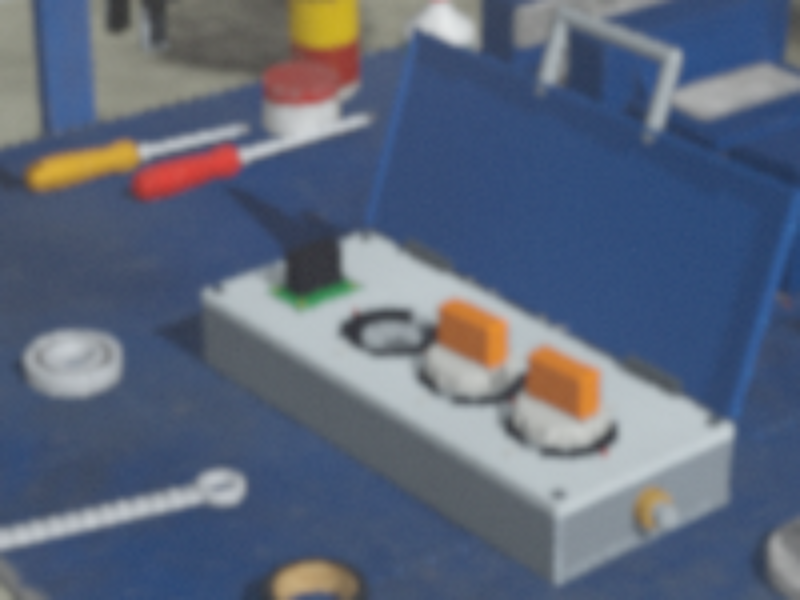

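The final picture shows the green top flush at crop (315,288). Both wings lie along y at (473,332) and (563,383), and the cover is leaning back on its stop. Handing in.

```bash
python3 -c "
from h import *
print(ctrl.finish_job())"
```

```text
the job is handed in; nothing more can be done
None
```

The job is handed in, with no verdict returned: by the last pictures the cover is leaning back open, both cartridges on the bench are locked in ports 0 and 1, the module is flush in its recess, and I never handled the four bystanders.

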